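# Put the label scraper away in the slot that takes it

### The job

Pull the wide orange-handled label scraper up out of its white spring-catch dock and put it away, blade down, in the blue three-slot rack, pushed fully home so that its handle sits flush on the top of the rack. Two of the three slots are jammed low down by a broken blade that cannot be seen, so feel for the one that lets the scraper go all the way in. Leave the bottle, the jar and the brush where they are, and let go of the scraper at the end.

Things in the scene. Friction and masses are not known exactly. Their poses are not given: they have to be found in the camera images.
- scraper: Label scraper, about 250 g: steel blade 5 mm thick (x), 90 wide (y), 70 high, with a window 34 wide by 20 high centred 40 mm above its rounded lower edge; on its top edge an orange handle 24 mm thick (x), 116 long (y), 36 high, underside at z = 70 mm. Same front and back. Origin: middle of the lower edge; z up to the handle. Starts upright in the dock, handle resting on the dock's top.
- scraper_grip (a point): Middle of the scraper's handle, 10 mm below its top (z = 96 mm in the scraper's frame), to grip from above across the 24 mm thickness (the scraper's x).
- dock: Fixed white block, 48 (x) by 129 (y) by 85 mm high, with one slot like those of the rack, where the scraper starts; its sprung nose sits in the blade's window: pulling straight up takes about 10 to 15 N until it lets go. Origin: centre of its underside.
- rack: Fixed blue block, 138 (x) by 129 (y) by 85 mm high, three slots open at the top, each 8 mm wide (x), 97 long (y), 77 deep, at x = -45, 0, +45 mm, mouth edges rounded by 3 mm. In two unknown slots a broken blade stops the scraper dead 22 mm short of home. Home: handle on the rack's top, blade edge 15 mm above the table. Origin: centre of its underside.
- rack_slot0 (a point): Middle of the mouth of the rack's slot at x = -45 mm, at the rack's top (85 mm high). In the +x wall of every slot stands a smooth sprung nose, axis 30 mm below the top: the blade meets it about 20 mm down, passing it takes about 6 to 12 N, then the blade drags with 4 to 8 N; at home it drops into the blade's window.
- rack_slot1 (a point): The same for the middle slot, x = 0.
- rack_slot2 (a point): The same for the slot at x = +45 mm.
- bottle: Bystander: loose green glass bottle, 68 mm in diameter, 210 mm high, standing. Origin: centre of its underside.
- jar: Bystander: loose amber jar with a metal lid, 68 mm in diameter, 90 mm high, standing. Origin: centre of its underside.
- brush: Bystander: loose hand brush lying on the table, along its x, less than 60 mm high.
There are look-alikes about, which are no part of the job. Of the things that look like the scraper, the middle-sized one is meant.

How it is judged:
By the outcome, as a careful person would: the job done as asked, in the order asked, and still so for the second after the job is handed in, with the robot touching nothing.
It also fails if it takes over 72 s, if anything falls off the work surface, if the arm or the gripper's body presses on something with over 40 N, if the wrist force passes 120 N, or if a joint passes its speed limit or range.

### The arm

A 7-joint arm with a two-finger parallel gripper is mounted at the origin on the work surface. World frame = base frame: x ahead of the robot, y to its left, z up, the work surface at z = 0. Lengths are in m, angles in rad, forces in N, time in s.
With the tool pointing down it reaches from about 0.425 to 0.95 m from the base axis. Payload 4.7 kg.
Tool frame: the origin (TCP) lies at the very end of the fingers, on their centre line; the grasp point (between the pads) lies 19 mm behind it; z points along the fingers, y is the line along which they close (so a half turn about z gives the same grasp; the last joint's range is limited). The gripper opens to 87 mm and grips with 3 to 60 N. Pads are 19 mm wide; open, the fingers measure 117 mm over their backs; the gripper's body (75 mm by 190 mm) begins 51 mm behind the grasp point.
Start: joints at [-1.167, 0.469, -0.049, 1.532, 0.024, 1.141, -0.082], TCP at [0.283, 0.613, 0.223] pointing down, gripper open.
Joint ranges: [-2.59, 2.59], [-0.33, 1.99], [-1.39, 1.29], [0.1, 2.45], [-1.04, 4.18], [0.21, 1.99], [-2.66, 2.66]. Speed limits (rad/s): [2.57, 2.57, 3.14, 3.14, 3.14, 3.14, 3.14].

### API

Orientations are given as [roll, pitch, yaw] about the fixed x, y, z axes, in that order (R = Rz(yaw) Ry(pitch) Rx(roll)).
In Python, from workcell import telemetry, imaging, ticket gives the robot as it stands.
- The arm moves only by the tool step_arm, never from a script. Its argument "increments" is a list of rows, each an object with "gripper": the opening, from 0 (shut) to 1 (fully open); "delta_pos": the shift along the tool's x, y, z in mm, a list of three; "dr": the turn, a rotation vector about the tool's x, y, z in rad, a list of three. In form: [{"gripper": gripper, "delta_pos": [tx, ty, tz], "dr": [wx, wy, wz]}, ...]. A call has 1 to 20 rows; each row shifts and turns the commanded pose from where the row before left it, along the tool's axes as they then stand; what a row does not reach is not made up. A row lasts 1/8 s, in which the tool goes at most 62.5 mm and 10.7 degrees, less where a joint would pass 70% of its speed; a pose out of reach is approached as far as the arm can. A call is refused whole if a number of a shift passes 62.5 or a number of a turn 0.188, either way. A call with a gripper value outside its range is refused whole. The fingers move at their own pace and stop on an object; "newtons" is the grip in N (left out, the last holds). Time passes only in rows, so rows that do not move let the fingers close. It gives the time, the measured TCP pose, the force, the opening and the grip force at its end, in the units of the state.
- telemetry.get_obs(): the state, without advancing time (a new reading comes with each control period).
- imaging.snapshot(name): name is "scene" or "top" or "wrist"; returns a dict with "pixels" (400x640x3 uint8, red, green, blue), "fx", "fy", "cx", "cy" (pixels), "rvec" (rotation vector, rad) and "tvec" (3), from world to camera coordinates, as OpenCV has them; the wrist camera has in their place "T_tool_cam" (4x4, takes a point from camera to tool coordinates, whose origin is the TCP and whose axes are the flange's). Camera axes: x right, y down, z forward; pixel columns grow to the right and rows downward; lengths in m; the calibration is good to about 2 mm. The wrist camera is an equidistant fisheye: a pixel r from the principal point sees the ray r / f radians off the axis. A picture is of the moment at which its call begins: read the wrist's pose just before it. There is no depth.
- ticket.finish_job(): hands the job in; it is judged then, once.
The state is a dict: "time_s": time; "joints": joint angles; "qd": joint speeds; "tau": joint torques, N m; "ee_pos": TCP position; "ee_rot": TCP orientation; "ft_force": force on the tool from outside, world axes, zero at the start; "wrist_torque": the same for the moment, N m; "finger_gap": opening from 0.0 (shut) to 1.0 (fully open); "gripper_force": force on a finger pad.
Only numpy, scipy, OpenCV 4.12 (cv2) and the standard library are available. Lean on these libraries where they do the work, as an engineer would, in place of code of your own. Each camera call takes 0.05 s, during which the arm holds its last target. There are 200 camera calls.

## Working session

There is one attempt and no reset: what is moved stays moved. The work goes in short steps, Python scripts to look and compute and a tool call to move; the robot and the scene stay as the last step left them, time stands still between calls to the robot, and variables do not carry over. Pictures are saved under pics/ and viewed, at most 10 in all, crops included, and the job is handed in when it is done.

Besides the shell and the picture viewer there is one more tool, called after "Request:" by a JSON object that holds its "api" and its "payload". step_arm: Moves the arm, as the interface text tells. Its arguments: {"type":"object","properties":{"increments":{"type":"array"},"newtons":{"type":"number"}},"required":["increments"]}

```bash
mkdir -p pics
cat > h.py <<'E'
import numpy as np, cv2, pickle
from scipy.spatial.transform import Rotation as R
def ray(s,u,v):
    Rm=cv2.Rodrigues(np.array(s["rvec"],float))[0]; t=np.array(s["tvec"],float).ravel()
    d=Rm.T@np.array([(u-s["cx"])/s["fx"],(v-s["cy"])/s["fy"],1.]); return -Rm.T@t,d
def onz(s,u,v,z):
    c,d=ray(s,u,v); return c+d*(z-c[2])/d[2]
E
python3 - <<'E'
from h import *
from workcell import telemetry, imaging
print(telemetry.get_obs())
for n in ("scene","top"):
    s=imaging.snapshot(n); pickle.dump(s,open(n+".pkl","wb"))
    cv2.imwrite(f"pics/{n}0.png",s["pixels"][:,:,::-1]); c,d=ray(s,320,200); print(n,c,d,s["fx"])
E
```

```text
{'time_s': 0.0, 'joints': array([-1.16691145,  0.46943909, -0.04858566,  1.53369698,  0.02412587,
        1.14096876, -0.08231457]), 'qd': array([-5.15509521e-05,  2.07738949e-04, -2.55377478e-04,  1.15221813e-03,
        1.12054694e-03,  3.89125411e-04,  5.79269647e-05]), 'tau': array([-6.25547382e-04, -5.07981956e+01, -8.12864956e-02, -2.36153394e+01,
       -6.13830448e-02,  3.79687711e-02,  1.81101946e-04]), 'ee_pos': array([0.28284855, 0.612226  , 0.22149969]), 'ee_rot': array([-3.13966942e+00,  9.74192353e-05,  2.70882752e+00]), 'ft_force': array([ 0.87149957, -0.63749058,  0.58110322]), 'wrist_torque': array([ 0.01219624, -0.07358514,  0.02559363]), 'gripper_force': 0.0, 'finger_gap': 0.9987376930126802}
scene [1.0477926  0.66809576 0.63358781] [-0.53472485 -0.64400996 -0.547114  ] 377.8362472342439
top [0.44952124 0.04860161 1.06149063] [ 0.10213361 -0.00585745 -0.9947651 ] 429.0994277222992
```

View pics/scene0.png

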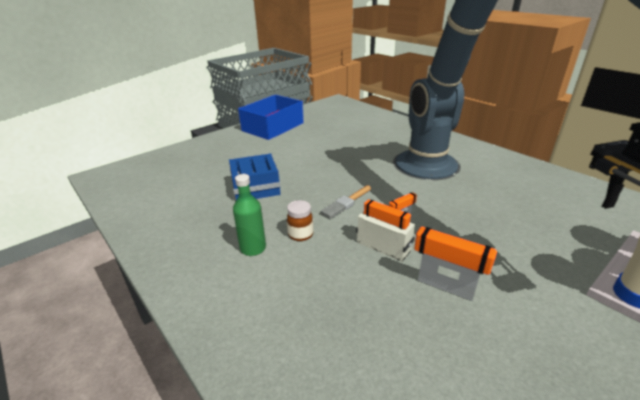

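View pics/top0.png

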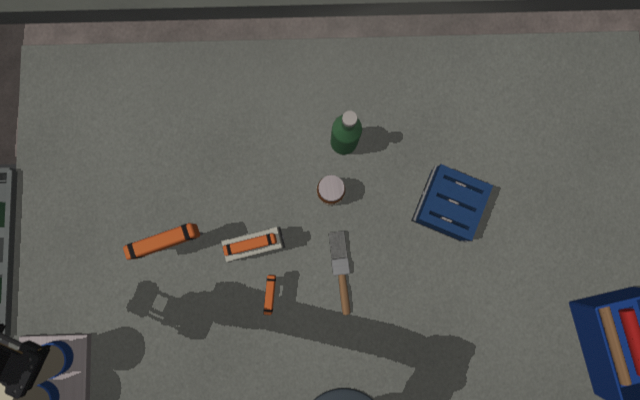

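The scene view shows three orange-handled scrapers. In the top view they are the big one at (162,240), the one in the white dock at (252,243) and the small one at (270,294). The docked one is middle-sized and in the white dock, so it fits. The rack is at (455,203), the bottle at (346,132), the jar at (331,188) and the brush at (341,270).

Run:
```python
from h import *
s=pickle.load(open("top.pkl","rb")); im=s["pixels"]; hsv=cv2.cvtColor(im,cv2.COLOR_RGB2HSV)
def big(m,roi):
    k=np.zeros_like(m); x0,y0,x1,y1=roi; k[y0:y1,x0:x1]=m[y0:y1,x0:x1]
    cs=cv2.findContours(k,cv2.RETR_EXTERNAL,cv2.CHAIN_APPROX_NONE)[0]; return max(cs,key=cv2.contourArea),cs
def rect(name,c,z):
    p=np.array([onz(s,u,v,z)[:2] for u,v in c[:,0]])*1000
    r=cv2.minAreaRect(p.astype(np.float32)); b=cv2.boxPoints(r)
    e=[b[1]-b[0],b[2]-b[1]]; L=max(e,key=np.linalg.norm)
    print(name,np.round(r[0],1),"size",np.round(r[1],1),"long-dir deg",round(np.degrees(np.arctan2(L[1],L[0]))%180,1))
org=cv2.inRange(hsv,(3,120,80),(22,255,255))
blk=cv2.inRange(hsv,(0,0,0),(180,255,60))
# handle incl. black bands: close
o=cv2.morphologyEx(org,cv2.MORPH_CLOSE,np.ones((9,9)))
c,_=big(o,(215,220,290,270)); rect("handle@.115",c,.115); rect("@.103",c,.103)
c,_=big(o,(110,215,212,268)); rect("big",c,.12)
c,_=big(o,(255,270,285,320)); rect("small",c,.07)
wh=cv2.inRange(hsv,(0,0,130),(180,70,255)); c,_=big(cv2.morphologyEx(wh|o,cv2.MORPH_CLOSE,np.ones((5,5))),(215,220,292,270)); rect("dock",c,.085)
bl=cv2.inRange(hsv,(100,120,60),(125,255,255)); c,_=big(cv2.morphologyEx(bl,cv2.MORPH_CLOSE,np.ones((9,9))),(405,155,500,250)); rect("rack",c,.085)
dark=cv2.inRange(hsv[:,:,2],0,62)
hull=np.zeros_like(dark); cv2.drawContours(hull,[c],-1,255,-1); hull=cv2.erode(hull,np.ones((7,7)))
d=cv2.morphologyEx(~bl&hull,cv2.MORPH_CLOSE,np.ones((3,3)))
for q in big(d,(405,155,500,250))[1]:
    if cv2.contourArea(q)>25: print(cv2.boundingRect(q)); rect("slot",q,.085)
a=cv2.resize(im[215:320,115:300],None,fx=4,fy=4,interpolation=2); b=cv2.resize(im[155:250,405:505],None,fx=4,fy=4,interpolation=2)
W=np.zeros((a.shape[0]+0,800,3),np.uint8); W=np.zeros((420,800,3),np.uint8)
a=cv2.resize(im[215:320,115:300],(440,250),interpolation=2); b=cv2.resize(im[155:250,405:505],(350,332),interpolation=2)
W[:250,:440]=a; W[:332,445:795]=b; cv2.imwrite("pics/crop.png",W[:340,:,::-1])
for n,u,v,z in (("bottle top",349,118,.21),("jar",331,188,.09),("brush",341,270,.02)): print(n,np.round(onz(s,u,v,z),3))
```

```text
handle@.115 [453.4 201.7] size [ 22.9 115.6] long-dir deg 102.5
@.103 [453.5 203.7] size [ 23.2 117.1] long-dir deg 102.5
big [465.2 397.4] size [ 33.1 157.1] long-dir deg 108.1
small [338.7 164.5] size [18.9 88.4] long-dir deg 173.6
dock [454.1 202.1] size [ 47.8 128.8] long-dir deg 103.0
rack [ 537.8 -264.9] size [132.8 138.6] long-dir deg 155.7
(429, 211, 39, 18)
slot [ 496.6 -248. ] size [92.2  8.6] long-dir deg 66.4
(437, 193, 39, 18)
slot [ 536.5 -266.9] size [93.4  8.7] long-dir deg 65.8
(444, 175, 38, 18)
slot [ 577.5 -284.6] size [92.5  8.7] long-dir deg 65.7
bottle top [ 0.703 -0.02   0.21 ]
jar [0.576 0.017 0.09 ]
brush [ 0.386 -0.003  0.02 ]
```

View pics/crop.png

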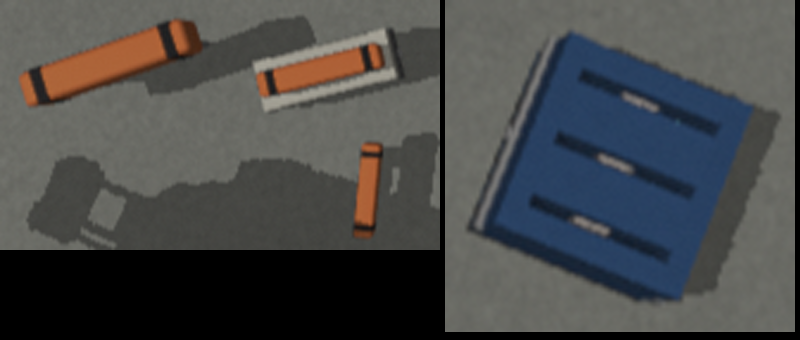

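The crop confirms it. The docked handle measures 116 x 23 mm, against 157 mm for the big one and 88 mm for the small one, and the dock measures 48 x 129 mm. The slots are about 45 mm apart, as stated. I'll move above the dock.

Request:
{"api": "step_arm", "payload": {"increments": [{"gripper":1,"delta_pos":[0,0,-40],"dr":[0,0,0]},{"gripper":1,"delta_pos":[0,0,0],"dr":[0,0,0.183]},{"gripper":1,"delta_pos":[0,0,0],"dr":[0,0,0.183]},{"gripper":1,"delta_pos":[0,0,0],"dr":[0,0,0.183]},{"gripper":1,"delta_pos":[0,0,0],"dr":[0,0,0.183]},{"gripper":1,"delta_pos":[0,0,0],"dr":[0,0,0.183]},{"gripper":1,"delta_pos":[-40,7,0],"dr":[0,0,0]},{"gripper":1,"delta_pos":[-40,7,0],"dr":[0,0,0]},{"gripper":1,"delta_pos":[-40,7,0],"dr":[0,0,0]},{"gripper":1,"delta_pos":[-40,7,0],"dr":[0,0,0]},{"gripper":1,"delta_pos":[-40,7,0],"dr":[0,0,0]},{"gripper":1,"delta_pos":[-40,7,0],"dr":[0,0,0]},{"gripper":1,"delta_pos":[-40,7,0],"dr":[0,0,0]},{"gripper":1,"delta_pos":[-40,7,0],"dr":[0,0,0]},{"gripper":1,"delta_pos":[-40,7,0],"dr":[0,0,0]},{"gripper":1,"delta_pos":[-40,7,0],"dr":[0,0,0]},{"gripper":1,"delta_pos":[-38,6,0],"dr":[0,0,0]},{"gripper":1,"delta_pos":[0,0,0],"dr":[0,0,0]}]}}

```text
time_s: 2.35
ee_pos: [0.455, 0.199, 0.2625]
ee_rot: [-3.141, 0.001, 1.787]
ft_force: [0.6, 0.7, -0.2]
finger_gap: 1.003
gripper_force: 0.0
```

```bash
cat >> h.py <<'E'
def go(target,yawdeg):  # remaining shift in tool axes (mm), turn
    from workcell import telemetry
    o=telemetry.get_obs(); M=R.from_euler("xyz",o["ee_rot"]); W=R.from_euler("xyz",[np.pi,0,np.radians(yawdeg)])
    print("t",round(o["time_s"],2),"pos",np.round(o["ee_pos"]*1000,1),"rpy",np.round(np.degrees(o["ee_rot"]),2),"F",np.round(o["ft_force"],1),"gap",round(o["finger_gap"]*87,1),"q7",np.round(o["joints"][6],2))
    print("shift tool now",np.round(M.inv().apply(np.array(target)-o["ee_pos"]*1000),1),"dr",np.round((M.inv()*W).as_rotvec(),4))
E
python3 - <<'E'
from h import *
go([453.5,202,92],102.7)
from workcell import imaging
s=imaging.snapshot("wrist"); pickle.dump(s,open("wrist.pkl","wb")); cv2.imwrite("pics/w0.png",s["pixels"][:,:,::-1]); print(s["fx"],np.round(s["T_tool_cam"],3))
E
```

```text
t 2.35 pos [455.  199.  262.5] rpy [-1.7999e+02  5.0000e-02  1.0241e+02] F [ 0.6  0.7 -0.2] gap 87.2 q7 -0.22
shift tool now [  3.4  -0.8 170.5] dr [-0.0002  0.0008 -0.005 ]
309.70691628693146 [[-0.002 -0.954 -0.301  0.083]
 [ 1.    -0.001 -0.001  0.001]
 [ 0.    -0.301  0.954 -0.162]
 [ 0.     0.     0.     1.   ]]
```

View pics/w0.png

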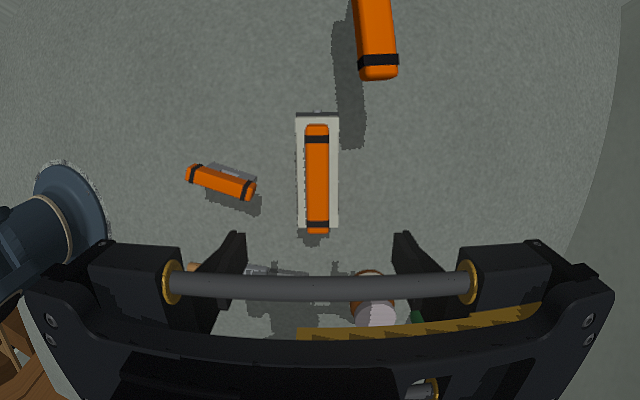

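The wrist view shows the docked handle at (317,180), between the fingers and aligned with them. I'll descend and grip.

Request:
{"api": "step_arm", "payload": {"increments": [{"gripper":1,"delta_pos":[3,-1,30],"dr":[0,0,-0.005]},{"gripper":1,"delta_pos":[0,0,40],"dr":[0,0,0]},{"gripper":1,"delta_pos":[0,0,40],"dr":[0,0,0]},{"gripper":1,"delta_pos":[0,0,30],"dr":[0,0,0]},{"gripper":1,"delta_pos":[0,0,20],"dr":[0,0,0]},{"gripper":1,"delta_pos":[0,0,10],"dr":[0,0,0]},{"gripper":1,"delta_pos":[0,0,0],"dr":[0,0,0]},{"gripper":0,"delta_pos":[0,0,0],"dr":[0,0,0]},{"gripper":0,"delta_pos":[0,0,0],"dr":[0,0,0]},{"gripper":0,"delta_pos":[0,0,0],"dr":[0,0,0]},{"gripper":0,"delta_pos":[0,0,0],"dr":[0,0,0]},{"gripper":0,"delta_pos":[0,0,0],"dr":[0,0,0]},{"gripper":0,"delta_pos":[0,0,0],"dr":[0,0,0]},{"gripper":0,"delta_pos":[0,0,0],"dr":[0,0,0]}], "newtons": 50}}

```text
time_s: 4.15
ee_pos: [0.4522, 0.2051, 0.0925]
ee_rot: [-3.141, -0.0, 1.799]
ft_force: [-1.5, -0.3, 0.1]
finger_gap: 0.294
gripper_force: 0.3
```

```bash
python3 -c "
from h import *
go([453.5,202,92],102.7)"
```

```text
t 4.15 pos [452.2 205.1  92.5] rpy [-179.98   -0.    103.06] F [-1.5 -0.3  0.1] gap 25.6 q7 -0.12
shift tool now [-3.3  0.5  0.5] dr [-0.0004 -0.0001  0.0063]
```

Request:
{"api": "step_arm", "payload": {"increments": [{"gripper":0,"delta_pos":[-3,0,0],"dr":[0,0,0]},{"gripper":0,"delta_pos":[0,0,0],"dr":[0,0,0]},{"gripper":0,"delta_pos":[0,0,0],"dr":[0,0,0]},{"gripper":0,"delta_pos":[0,0,0],"dr":[0,0,0]}]}}

```text
time_s: 4.65
ee_pos: [0.4531, 0.202, 0.0925]
ee_rot: [-3.141, 0.0, 1.799]
ft_force: [0.5, -0.5, 0.2]
finger_gap: 0.268
gripper_force: 50.0
```

```bash
python3 -c "
from h import *
go([453.5,202,92],102.7)"
```

```text
t 4.65 pos [453.1 202.   92.5] rpy [-1.7999e+02  1.0000e-02  1.0305e+02] F [ 0.5 -0.5  0.2] gap 23.3 q7 -0.12
shift tool now [-0.1  0.4  0.5] dr [-0.0001  0.0002  0.0061]
```

Request:
{"api": "step_arm", "payload": {"increments": [{"gripper":0,"delta_pos":[0,0,-3],"dr":[0,0,0]},{"gripper":0,"delta_pos":[0,0,-4],"dr":[0,0,0]},{"gripper":0,"delta_pos":[0,0,-4],"dr":[0,0,0]},{"gripper":0,"delta_pos":[0,0,-4],"dr":[0,0,0]},{"gripper":0,"delta_pos":[0,0,-5],"dr":[0,0,0]}]}}

```text
time_s: 5.28
ee_pos: [0.4511, 0.2015, 0.1122]
ee_rot: [-3.137, 0.001, 1.799]
ft_force: [-6.3, -2.1, -12.0]
finger_gap: 0.271
gripper_force: 50.0
```

Request:
{"api": "step_arm", "payload": {"increments": [{"gripper":0,"delta_pos":[0,0,-10],"dr":[0,0,0]},{"gripper":0,"delta_pos":[0,0,-15],"dr":[0,0,0]},{"gripper":0,"delta_pos":[0,0,-15],"dr":[0,0,0]},{"gripper":0,"delta_pos":[0,0,-20],"dr":[0,0,0]},{"gripper":0,"delta_pos":[0,0,-25],"dr":[0,0,0]},{"gripper":0,"delta_pos":[0,0,-20],"dr":[0,0,0]},{"gripper":0,"delta_pos":[0,0,0],"dr":[0,0,0]},{"gripper":0,"delta_pos":[0,0,0],"dr":[0,0,0]}]}}

```text
time_s: 6.28
ee_pos: [0.4542, 0.2026, 0.2184]
ee_rot: [3.138, -0.001, 1.799]
ft_force: [-0.3, 0.1, -2.3]
finger_gap: 0.27
gripper_force: 50.0
```

Run:
```python
from h import *
go([536.5,-266.5,215],66)
from workcell import imaging
s=imaging.snapshot("wrist"); pickle.dump(s,open("wrist.pkl","wb")); cv2.imwrite("pics/w1.png",s["pixels"][:,:,::-1])
s=imaging.snapshot("scene"); pickle.dump(s,open("scene1.pkl","wb")); cv2.imwrite("pics/s1.png",cv2.resize(s["pixels"][110:310,220:540,::-1],(800,500)))
```

```text
t 6.28 pos [454.2 202.6 218.4] rpy [ 1.7980e+02 -6.0000e-02  1.0306e+02] F [-0.3  0.1 -2.3] gap 23.5 q7 -0.2
shift tool now [-475.5  -25.8    2.9] dr [ 0.003  -0.002   0.6468]
```

View pics/w1.png

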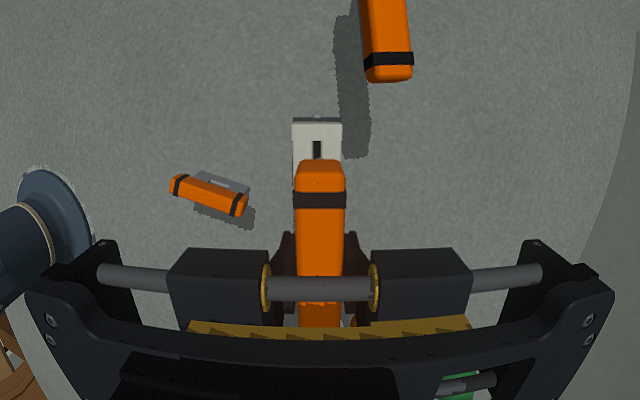

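View pics/s1.png

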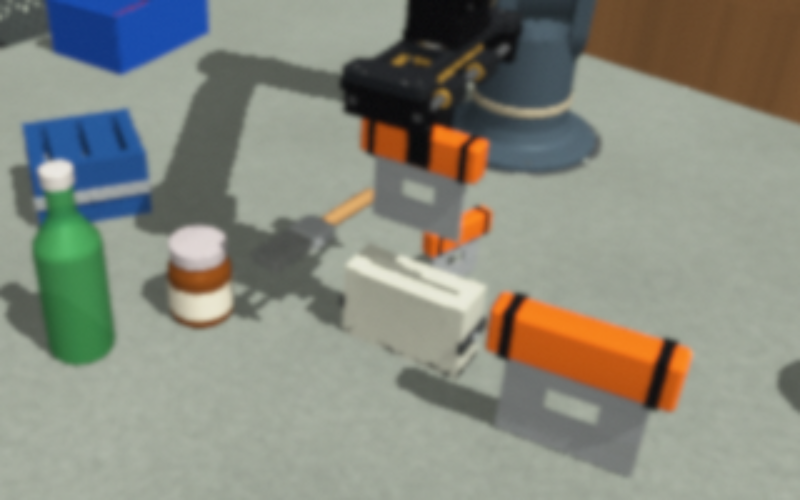

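The scraper is out of the dock and hangs upright in the grip. The rack is clear, and nothing else has moved. Next I turn and carry it over to the middle slot, above jar height.

Request:
{"api": "step_arm", "payload": {"increments": [{"gripper":0,"delta_pos":[0,0,0],"dr":[0,0,0.16]},{"gripper":0,"delta_pos":[0,0,0],"dr":[0,0,0.16]},{"gripper":0,"delta_pos":[0,0,0],"dr":[0,0,0.16]},{"gripper":0,"delta_pos":[0,0,0],"dr":[0,0,0.167]},{"gripper":0,"delta_pos":[-20,14,0],"dr":[0,0,0]},{"gripper":0,"delta_pos":[-33,22,0],"dr":[0,0,0]},{"gripper":0,"delta_pos":[-33,22,0],"dr":[0,0,0]},{"gripper":0,"delta_pos":[-33,22,0],"dr":[0,0,0]},{"gripper":0,"delta_pos":[-33,22,0],"dr":[0,0,0]},{"gripper":0,"delta_pos":[-33,22,0],"dr":[0,0,0]},{"gripper":0,"delta_pos":[-33,22,0],"dr":[0,0,0]},{"gripper":0,"delta_pos":[-33,22,0],"dr":[0,0,0]},{"gripper":0,"delta_pos":[-33,22,0],"dr":[0,0,0]},{"gripper":0,"delta_pos":[-33,22,0],"dr":[0,0,0]},{"gripper":0,"delta_pos":[-33,22,0],"dr":[0,0,0]},{"gripper":0,"delta_pos":[-30,22,0],"dr":[0,0,0]},{"gripper":0,"delta_pos":[-15,10,0],"dr":[0,0,0]},{"gripper":0,"delta_pos":[0,0,0],"dr":[0,0,0]},{"gripper":0,"delta_pos":[0,0,0],"dr":[0,0,0]},{"gripper":0,"delta_pos":[0,0,0],"dr":[0,0,0]}]}}

```text
time_s: 8.88
ee_pos: [0.5356, -0.265, 0.2174]
ee_rot: [-3.141, -0.001, 1.154]
ft_force: [0.2, -0.2, -2.2]
finger_gap: 0.271
gripper_force: 50.0
```

```bash
python3 -c "
from h import *
go([536.8,-266.5,175],66)"
```

```text
t 8.88 pos [ 535.6 -265.   217.4] rpy [-1.7996e+02 -7.0000e-02  6.6130e+01] F [ 0.2 -0.2 -2.2] gap 23.6 q7 0.23
shift tool now [-1.   1.7 42.4] dr [-0.0006 -0.0012  0.0023]
```

Request:
{"api": "step_arm", "payload": {"increments": [{"gripper":0,"delta_pos":[-1,1.7,15],"dr":[0,0,0.002]},{"gripper":0,"delta_pos":[0,0,20],"dr":[0,0,0]},{"gripper":0,"delta_pos":[0,0,10],"dr":[0,0,0]},{"gripper":0,"delta_pos":[0,0,0],"dr":[0,0,0]},{"gripper":0,"delta_pos":[0,0,0],"dr":[0,0,0]}]}}

```text
time_s: 9.5
ee_pos: [0.5369, -0.2687, 0.173]
ee_rot: [3.141, -0.0, 1.15]
ft_force: [0.2, 0.5, -2.4]
finger_gap: 0.275
gripper_force: 50.0
```

Run:
```python
from h import *
go([536.8,-266.5,162.5],66)
from workcell import imaging
s=imaging.snapshot("scene"); cv2.imwrite("pics/s2.png",cv2.resize(s["pixels"][100:220,200:340,::-1],(700,600),interpolation=2))
```

```text
t 9.5 pos [ 536.9 -268.7  173. ] rpy [179.94  -0.    65.88] F [ 0.2  0.5 -2.4] gap 23.9 q7 0.26
shift tool now [ 1.9 -1.  10.5] dr [ 0.001  -0.     -0.0021]
```

View pics/s2.png

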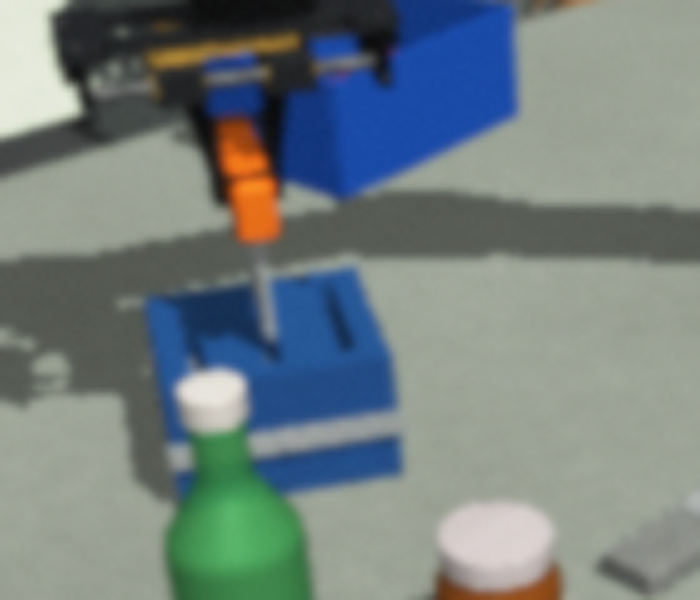

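The blade hangs just above the middle slot's mouth, in line with it. I'll feel my way down.

Request:
{"api": "step_arm", "payload": {"increments": [{"gripper":0,"delta_pos":[1.5,-0.8,4],"dr":[0,0,0]},{"gripper":0,"delta_pos":[0,0,4],"dr":[0,0,0]},{"gripper":0,"delta_pos":[0,0,4],"dr":[0,0,0]},{"gripper":0,"delta_pos":[0,0,4],"dr":[0,0,0]},{"gripper":0,"delta_pos":[0,0,3],"dr":[0,0,0]},{"gripper":0,"delta_pos":[0,0,0],"dr":[0,0,0]}]}}

```text
time_s: 10.3
ee_pos: [0.5367, -0.2669, 0.1533]
ee_rot: [3.141, 0.0, 1.15]
ft_force: [0.7, -0.1, -3.3]
finger_gap: 0.275
gripper_force: 50.0
```

```bash
python3 -c "
from h import *
go([536.8,-266.5,92.5],66)"
```

```text
t 10.3 pos [ 536.7 -266.9  153.3] rpy [1.7997e+02 1.0000e-02 6.5870e+01] F [ 0.7 -0.1 -3.3] gap 23.9 q7 0.28
shift tool now [ 0.4 -0.1 60.8] dr [ 0.0005  0.0001 -0.0023]
```

Request:
{"api": "step_arm", "payload": {"increments": [{"gripper":0,"delta_pos":[0,0,4],"dr":[0,0,0]},{"gripper":0,"delta_pos":[0,0,4],"dr":[0,0,0]},{"gripper":0,"delta_pos":[0,0,4],"dr":[0,0,0]},{"gripper":0,"delta_pos":[0,0,4],"dr":[0,0,0]}]}}

```text
time_s: 10.8
ee_pos: [0.5368, -0.2669, 0.1376]
ee_rot: [3.141, -0.0, 1.15]
ft_force: [-0.5, 0.5, 13.0]
finger_gap: 0.272
gripper_force: 50.0
```

Request:
{"api": "step_arm", "payload": {"increments": [{"gripper":0,"delta_pos":[0,0,4],"dr":[0,0,0]},{"gripper":0,"delta_pos":[0,0,4],"dr":[0,0,0]},{"gripper":0,"delta_pos":[0,0,4],"dr":[0,0,0]},{"gripper":0,"delta_pos":[0,0,4],"dr":[0,0,0]}]}}

```text
time_s: 11.3
ee_pos: [0.5366, -0.2674, 0.1231]
ee_rot: [3.141, -0.001, 1.149]
ft_force: [-1.1, -0.4, 8.9]
finger_gap: 0.275
gripper_force: 50.0
```

Request:
{"api": "step_arm", "payload": {"increments": [{"gripper":0,"delta_pos":[0,0,3],"dr":[0,0,0]},{"gripper":0,"delta_pos":[0,0,3],"dr":[0,0,0]}]}}

```text
time_s: 11.55
ee_pos: [0.5366, -0.2673, 0.117]
ee_rot: [3.141, -0.001, 1.149]
ft_force: [-1.2, 0.7, 9.8]
finger_gap: 0.271
gripper_force: 50.0
```

Request:
{"api": "step_arm", "payload": {"increments": [{"gripper":0,"delta_pos":[0,0,2],"dr":[0,0,0]},{"gripper":0,"delta_pos":[0,0,1],"dr":[0,0,0]}]}}

```text
time_s: 11.8
ee_pos: [0.5366, -0.2674, 0.114]
ee_rot: [3.141, -0.0, 1.149]
ft_force: [-1.4, 0.7, 8.7]
finger_gap: 0.271
gripper_force: 50.0
```

Request:
{"api": "step_arm", "payload": {"increments": [{"gripper":0,"delta_pos":[0,0,1],"dr":[0,0,0]},{"gripper":0,"delta_pos":[0,0,1],"dr":[0,0,0]}]}}

```text
time_s: 12.05
ee_pos: [0.5366, -0.2674, 0.1121]
ee_rot: [3.141, -0.001, 1.149]
ft_force: [-1.2, -0.0, 8.6]
finger_gap: 0.27
gripper_force: 50.0
```

Request:
{"api": "step_arm", "payload": {"increments": [{"gripper":0,"delta_pos":[0,0,1],"dr":[0,0,0]},{"gripper":0,"delta_pos":[0,0,1],"dr":[0,0,0]}]}}

```text
time_s: 12.3
ee_pos: [0.5366, -0.2673, 0.1101]
ee_rot: [3.141, -0.001, 1.149]
ft_force: [-1.1, 1.7, 8.5]
finger_gap: 0.273
gripper_force: 50.0
```

It went past the jam depth with only steady drag, so this looks like the free slot.

Request:
{"api": "step_arm", "payload": {"increments": [{"gripper":0,"delta_pos":[0,0,3],"dr":[0,0,0]},{"gripper":0,"delta_pos":[0,0,3],"dr":[0,0,0]},{"gripper":0,"delta_pos":[0,0,3],"dr":[0,0,0]}]}}

```text
time_s: 12.68
ee_pos: [0.5366, -0.2673, 0.1009]
ee_rot: [3.141, -0.0, 1.149]
ft_force: [-1.2, -0.3, 5.0]
finger_gap: 0.272
gripper_force: 50.0
```

Request:
{"api": "step_arm", "payload": {"increments": [{"gripper":0,"delta_pos":[0,0,2],"dr":[0,0,0]},{"gripper":0,"delta_pos":[0,0,2],"dr":[0,0,0]}]}}

```text
time_s: 12.92
ee_pos: [0.5367, -0.2672, 0.0956]
ee_rot: [3.141, 0.0, 1.149]
ft_force: [2.7, -2.0, -1.8]
finger_gap: 0.272
gripper_force: 50.0
```

Request:
{"api": "step_arm", "payload": {"increments": [{"gripper":0,"delta_pos":[0,0,1],"dr":[0,0,0]},{"gripper":0,"delta_pos":[0,0,1],"dr":[0,0,0]}]}}

```text
time_s: 13.18
ee_pos: [0.5369, -0.2667, 0.0933]
ee_rot: [3.141, -0.0, 1.15]
ft_force: [2.6, -1.3, -0.8]
finger_gap: 0.272
gripper_force: 50.0
```

The nose has dropped into the window. I'll press the last bit until the handle seats.

Request:
{"api": "step_arm", "payload": {"increments": [{"gripper":0,"delta_pos":[0,0,1],"dr":[0,0,0]},{"gripper":0,"delta_pos":[0,0,0],"dr":[0,0,0]}]}}

```text
time_s: 13.42
ee_pos: [0.5369, -0.2667, 0.0925]
ee_rot: [3.141, -0.0, 1.15]
ft_force: [2.5, -1.5, -1.7]
finger_gap: 0.273
gripper_force: 50.0
```

Request:
{"api": "step_arm", "payload": {"increments": [{"gripper":0,"delta_pos":[0,0,0.5],"dr":[0,0,0]},{"gripper":0,"delta_pos":[0,0,0],"dr":[0,0,0]}]}}

```text
time_s: 13.68
ee_pos: [0.5369, -0.2667, 0.0925]
ee_rot: [3.141, -0.001, 1.15]
ft_force: [2.4, -0.1, 3.4]
finger_gap: 0.269
gripper_force: 50.0
```

Request:
{"api": "step_arm", "payload": {"increments": [{"gripper":0,"delta_pos":[0,0,1],"dr":[0,0,0]},{"gripper":0,"delta_pos":[0,0,0],"dr":[0,0,0]}]}}

```text
time_s: 13.92
ee_pos: [0.5369, -0.2667, 0.0925]
ee_rot: [3.141, -0.001, 1.15]
ft_force: [1.0, 2.3, 10.7]
finger_gap: 0.271
gripper_force: 50.0
```

Seated: z holds at 92.5 mm while the force climbs. Now I'll release and retreat.

Request:
{"api": "step_arm", "payload": {"increments": [{"gripper":0,"delta_pos":[0,0,-1],"dr":[0,0,0]},{"gripper":0.6,"delta_pos":[0,0,0],"dr":[0,0,0]},{"gripper":0.6,"delta_pos":[0,0,0],"dr":[0,0,0]},{"gripper":0.6,"delta_pos":[0,0,0],"dr":[0,0,0]},{"gripper":0.6,"delta_pos":[0,0,0],"dr":[0,0,0]},{"gripper":0.6,"delta_pos":[0,0,0],"dr":[0,0,0]},{"gripper":0.6,"delta_pos":[0,0,-15],"dr":[0,0,0]},{"gripper":0.6,"delta_pos":[0,0,-30],"dr":[0,0,0]},{"gripper":0.6,"delta_pos":[0,0,-40],"dr":[0,0,0]},{"gripper":0.6,"delta_pos":[0,0,-40],"dr":[0,0,0]},{"gripper":0.6,"delta_pos":[40,0,0],"dr":[0,0,0]},{"gripper":0.6,"delta_pos":[40,0,0],"dr":[0,0,0]},{"gripper":0.6,"delta_pos":[40,0,0],"dr":[0,0,0]},{"gripper":0.6,"delta_pos":[0,0,0],"dr":[0,0,0]},{"gripper":0.6,"delta_pos":[0,0,0],"dr":[0,0,0]}]}}

```text
time_s: 15.8
ee_pos: [0.5852, -0.1581, 0.2178]
ee_rot: [3.141, 0.001, 1.149]
ft_force: [0.6, -0.6, -0.4]
finger_gap: 0.598
gripper_force: 0.0
```

Run:
```python
from h import *
from workcell import imaging
a=imaging.snapshot("scene"); b=imaging.snapshot("top")
W=np.zeros((420,800,3),np.uint8)
W[:420,:400]=cv2.resize(a["pixels"][120:260,210:343],(400,420),interpolation=2); W[:350,400:]=cv2.resize(b["pixels"][85:330,210:510],(400,350),interpolation=2)
cv2.imwrite("pics/end.png",W[:,:,::-1])
```

```text
(no output)
```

View pics/end.png

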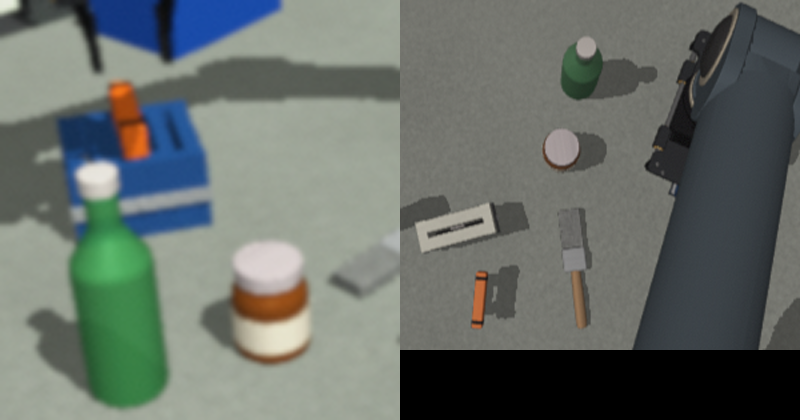

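The scraper sits flush in the rack's middle slot (left half, about (128,120)). The bottle, jar and brush have not moved, and the gripper is clear.

```bash
python3 -c "
from workcell import ticket
print(ticket.finish_job())"
```

```text
the job is handed in; nothing more can be done
None
```

The scraper is out of its dock and seated blade down in the rack's middle slot, handle flush on the top; I let go, the bottle, jar and brush did not move, and the job was handed in at about 16 s of the 72 s limit.

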